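# Put the tension gauge away in the push-latch case

## Task

Put the tension gauge away: press the flap of the grey bench case gently until its push latch lets go and the flap springs up, stand the gauge upright in the square nest inside, then swing the flap down and press it gently again until the latch catches and keeps it shut. Never push on the flap with more than 20 N, do not let the gauge tip over, and leave the other things on the bench where they are.

Things in the scene. Friction and masses are not known exactly. Their poses are not given: they have to be found in the camera images.
- case_mid (a point): Centre of the underside of the grey open-topped bench case, on the table. The case is fixed, 245 mm deep (its x), 220 mm wide (its y), walls 6 mm thick and 88 mm high (front 74, back 94). Its x axis points from its front (the side nearer the robot) to its back, y to the robot's left, z up; it may be turned up to 0.3 rad.
- hinge (a point): Middle of the flap's hinge line, 102 mm behind the case's centre (its +x), 88 mm above the table; axes as the case's. The flap is an aluminium plate, 206 mm from hinge line to free front edge, 202 mm wide, 8 mm thick, its underside in the hinge line's plane when level; it lies between the side walls, its top 8 mm above them when latched.
- flap (a joint): Flap angle, rad: 0 latched shut (level), 1.35 fully open (leaning 0.22 short of upright, towards the front), below 0 when pressed in. A spring lifts it slowly (about 2 s; 2 to 3 N at the front) unless the latch holds it. Push-push latch: each full press and let-go, down to a springy stop, changes it over: latched to free, or open to latched. Let go before the stop, it stays as it was.
- flap_pad (a point): Centre of the dark round pad on the flap's top, where to press: 185 mm from the hinge line, on the flap's middle line, 97 mm above the table when latched. The latch's stop lies hidden, set differently each time, 7 to 22 mm below that: feel for it. Before it the flap resists with under 5 N, then about 18 N more per mm; 10 N is a full press, over 20 N harms the latch. Axes: z out of the top face.
- nest (a point): Centre of the square nest on the case's floor, 6 mm above the table, 140 mm in front of the hinge line, on the case's middle line: four wooden rails 6 mm high, 60 mm apart inside; axes as the case's. The case is 208 mm wide inside. The latch's wire tongue hangs up to 49 mm under the flap, 190 mm from the hinge line and 80 mm to the right (-y) of the middle, clear of a gauge in the nest; when open it points to the front.
- gauge_mid (a point): The centre, half-way up, of the tension gauge: an upright black cylinder with steel bands and a white dial on top, 46 mm across and 52 mm tall, 0.2 to 0.4 kg, standing loose on the bench; z is its upright axis.
- jar: a squat black ink jar with a white lid, 70 mm across, 75 mm tall; origin at the centre of its underside
- bottle: a white squeeze bottle, 60 mm across, 150 mm tall; origin at the centre of its underside
- mug: a white mug, 80 mm across, 90 mm tall, its handle towards its own +y; origin at the centre of its underside
- tape: a roll of cardboard-coloured tape lying flat, 100 mm across, 24 mm tall; origin at the centre of its underside
- squeegee: a wooden printing squeegee lying down, 260 mm long along its x, 58 mm wide, 40 mm tall; origin at the centre of its underside
Mind the look-alikes: they are no part of the job. What is shaped like the part that bears gauge_mid but red is not meant.

How it is judged:
On the way, in this order (a step that is already met when the one before it is completed fails the run):
1. the latch is released and the flap has sprung up (value of joint flap above 1.2 rad), for 0.2 s.
2. the gauge stands upright in the nest while the flap is open (horizontal distance between gauge_mid and nest below 0.012 m and z of gauge_mid in the frame of nest between 0.022 and 0.03 m and angle between gauge_mid's own z axis and vertical below 0.1 rad and value of joint flap above 0.6 rad), for 0.2 s.
At the end, for the whole second after the job is handed in: The gauge stands upright (within 0.1 rad) at rest in the nest, its centre within 12 mm of the nest's centre sideways and 22 to 30 mm above the case's floor, and the flap stays latched shut by itself (within 0.03 rad of 0, at rest) (horizontal distance between gauge_mid and nest below 0.012 m and z of gauge_mid in the frame of nest between 0.022 and 0.03 m and angle between gauge_mid's own z axis and vertical below 0.1 rad and value of joint flap between -0.03 and 0.03 rad and velocity of joint flap below 0.05 rad/s); the robot touches nothing.
It fails at once if pushing on the flap with more than 20 N (contact force between flap and the fingers above 20 N or contact force between flap and the arm above 20 N).
It fails at once if tipping the gauge over (angle between gauge_mid's own z axis and vertical above 0.7 rad).
It fails at once if shifting one of the other things by more than 40 mm (distance of any of jar, bottle, mug, tape, squeegee from where it was at the start of the episode above 0.04 m).
It also fails if it takes over 69 s, if anything falls off the work surface, if the arm or the gripper's body presses on something with over 40 N, if the wrist force passes 120 N, or if a joint passes its speed limit or range.

## Robot

A 7-joint arm with a two-finger parallel gripper is mounted at the origin on the work surface. World frame = base frame: x ahead of the robot, y to its left, z up, the work surface at z = 0. Lengths are in m, angles in rad, forces in N, time in s.
With the tool pointing down it reaches from about 0.425 to 0.925 m from the base axis. Payload 6.8 kg.
Tool frame: the origin (TCP) lies midway between the tips of the shut fingers; the grasp point (between the pads) lies bot.grip_point_offset behind it (bot.grip_point_offset is the distance from the TCP to the grasp point, in m); z points along the fingers, y is the line along which they close (so a half turn about z gives the same grasp; the last joint's range is limited). The gripper opens to 85 mm and grips with 20 to 120 N. Pads are 22 mm wide; open, the fingers measure 114 mm over their backs; the gripper's body (76 mm by 85 mm) begins 54 mm behind the grasp point. The pads swing forward as they close: fully open they stand 13 mm farther back than shut.
Start: joints at [1.228, 0.477, 0.022, 1.555, -0.011, 1.109, -0.083], TCP at [0.157, -0.656, 0.231] pointing down, gripper open.
Joint ranges: [-2.96, 2.96], [-0.34, 2.1], [-1.41, 1.46], [0.24, 2.44], [-1.37, 4.51], [0.17, 1.92], [-2.96, 2.96]. Speed limits (rad/s): [2.39, 2.39, 3.14, 3.14, 3.14, 3.14, 3.14].

## Interface

Orientations are given as a unit quaternion [w, x, y, z].
In Python, from station import get_obs, cams, job, bot gives the robot as it stands.
- The arm moves only by the tool arm_command, never from a script. Its argument "rows" is a list that holds one entry, the list of rows, each a list of 5 numbers: the finger opening in mm, from 0 to 85.4, then the shift along the world's x, y, z in units of 60 mm (1.0 is 60 mm), then the turn about the world's z in units of 0.08 rad (1.0 is 0.08 rad). In form: [[[grip, x, y, z, turn], ...]]. A call has exactly 10 rows; each row shifts and turns the commanded pose from where the row before left it; what a row does not reach is not made up. A row lasts 1/8 s, in which the tool goes at most 62.5 mm and 10.7 degrees, less where a joint would pass 70% of its speed; a pose out of reach is approached as far as the arm can. A call with a number of a shift or a turn outside -1 to 1 is refused whole. A call with a gripper value outside its range is refused whole. The fingers move at their own pace and stop on an object; "newtons" is the grip in N (left out, the last holds). Time passes only in rows, so rows that do not move let the fingers close, or fill a call up. It gives the time, the measured TCP pose, the force, the opening and the grip force at its end, in the units of the state.
- get_obs(): the state, without advancing time (a new reading comes with each control period).
- cams.read_camera(name): name is "side" or "top" or "wrist"; returns the picture (480x640x3 uint8, red, green, blue); there is no depth.
- cams.camera_params(name): a dict with "K" (3x3 intrinsics, pixels), "k1" (the pictures are not rectified: a ray, as slopes to the right and down, at radius r is drawn at 1 + k1 r^2 times it, then the intrinsics apply), "extrinsics" (4x4, takes a point from camera to world coordinates). Camera axes: x right, y down, z forward; pixel columns grow to the right and rows downward; lengths in m; the calibration is good to about 2 mm. A picture is of the moment at which its call begins: read the wrist's pose just before it. camera_params takes no time and is no camera call; for the wrist camera it gives the pose at the moment of the call.
- job.hand_in(): hands the job in; it is judged then, once.
The state is a dict: "t": time; "q": joint angles; "joint_vel": joint speeds; "joint_torque": joint torques, N m; "eef_pos": TCP position; "tool_rot": TCP orientation; "contact_force": force on the tool from outside, world axes, zero at the start; "torque": the same for the moment, N m; "gripper_width": opening from 0.0 (shut) to 1.0 (fully open); "grasp_force": force on a finger pad.
Only numpy, scipy, OpenCV 4.12 (cv2) and the standard library are available. Lean on these libraries where they do the work, as an engineer would, in place of code of your own. Each camera call takes 0.05 s, during which the arm holds its last target. There are 200 camera calls.

## Working session

There is one attempt and no reset: what is moved stays moved. The work goes in short steps, Python scripts to look and compute and a tool call to move; the robot and the scene stay as the last step left them, time stands still between calls to the robot, and variables do not carry over. Pictures are saved under pics/ and viewed, at most 10 in all, crops included, and the job is handed in when it is done.

Besides the shell and the picture viewer there is one more tool, called after "Emit:" as name(argument=value, ...), one argument or row to a line, values as JSON. arm_command: Moves the arm, as the interface text tells. Its arguments: {"type":"object","properties":{"rows":{"type":"array"},"newtons":{"type":"number"}},"required":["rows"]}

```bash
mkdir -p pics
cat > h.py <<'E'
import numpy as np, cv2
from station import get_obs, cams, job, bot
def ray(name,uv,P=None):
    P=P or cams.camera_params(name);K=np.array(P["K"]);E=np.array(P["extrinsics"]);k=P["k1"]
    d=np.array([(uv[0]-K[0,2])/K[0,0],(uv[1]-K[1,2])/K[1,1]]);s=d.copy()
    for _ in range(20): s=d/(1+k*(s@s))
    return E[:3,3],E[:3,:3]@np.array([s[0],s[1],1])
def onz(name,uv,z,P=None):
    o,d=ray(name,uv,P);return o+d*(z-o[2])/d[2]
def proj(name,X,P=None):
    P=P or cams.camera_params(name);K=np.array(P["K"]);E=np.array(P["extrinsics"])
    c=E[:3,:3].T@(np.array(X)-E[:3,3]);s=c[:2]/c[2];s=s*(1+P["k1"]*(s@s));return K[:2,:2]@s+K[:2,2]
def snap(name,fn=None):
    P=cams.camera_params(name);im=cams.read_camera(name)[:,:,::-1].copy()
    if fn: cv2.imwrite("pics/"+fn,im)
    return im,P
E
python3 - <<'E'
from h import *
a,_=snap("top","top0.png");b,_=snap("side","side0.png")
o=get_obs();print({k:np.round(v,3) for k,v in o.items()},bot.grip_point_offset)
for n in("top","side","wrist"):
    P=cams.camera_params(n);print(n,np.round(P["extrinsics"],3).tolist(),np.round(P["K"],1).tolist(),P["k1"])
E
```

```text
{'t': np.float64(0.1), 'q': array([ 1.228,  0.478,  0.022,  1.556, -0.011,  1.109, -0.083]), 'joint_vel': array([ 0.   , -0.002,  0.001, -0.003,  0.001, -0.001, -0.001]), 'joint_torque': array([ 5.0000e-03, -5.9775e+01,  1.6140e+00, -2.8195e+01,  1.3000e-02,
        5.0000e-03, -0.0000e+00]), 'eef_pos': array([ 0.157, -0.656,  0.23 ]), 'tool_rot': array([-0.001,  0.993,  0.117, -0.   ]), 'contact_force': array([-0.09 ,  0.611,  0.657]), 'torque': array([0.033, 0.012, 0.017]), 'grasp_force': np.float64(0.0), 'gripper_width': np.float64(1.0)} 0.0187
top [[0.023, -0.995, 0.1, 0.454], [-1.0, -0.025, -0.018, -0.03], [0.02, -0.1, -0.995, 1.007], [0.0, 0.0, 0.0, 1.0]] [[444.8, 0.0, 320.2], [0.0, 444.8, 230.1], [0.0, 0.0, 1.0]] -0.07621097222640473
side [[-0.998, -0.043, 0.049, 0.502], [-0.065, 0.564, -0.824, 0.953], [0.008, -0.825, -0.565, 0.776], [0.0, 0.0, 0.0, 1.0]] [[516.0, 0.0, 326.8], [0.0, 516.0, 239.0], [0.0, 0.0, 1.0]] -0.015117414913057977
wrist [[0.232, -0.937, -0.262, 0.224], [-0.973, -0.223, -0.061, -0.639], [-0.001, 0.269, -0.963, 0.373], [0.0, 0.0, 0.0, 1.0]] [[409.6, 0.0, 317.9], [0.0, 409.6, 239.8], [0.0, 0.0, 1.0]] -0.004692361440162439
```

View pics/top0.png

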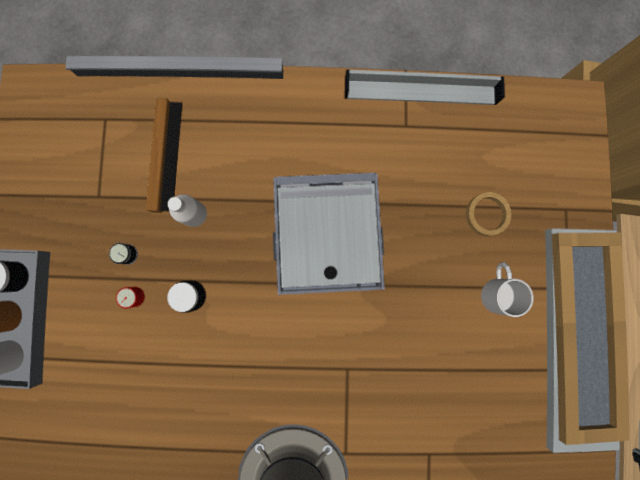

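View pics/side0.png

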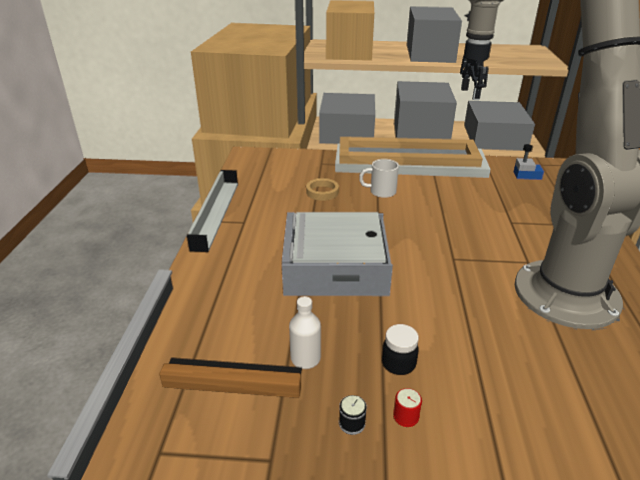

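The top view shows the case at about (330,235) with its pad at (331,272). These could be taken for the gauge:
- black cylinder with dial, top (122,253), side (352,413)
- red copy, top (129,297), side (407,407)
- ink jar, top (184,297)

I choose the black one at (122,253) by the description, and will measure it and check it in a crop.

Run:
```python
from h import *
T=cv2.imread("pics/top0.png");S=cv2.imread("pics/side0.png")
def blobs(m,x0,y0,x1,y1,mn=30):
    mm=np.zeros_like(m);mm[y0:y1,x0:x1]=m[y0:y1,x0:x1]
    n,l,s,c=cv2.connectedComponentsWithStats(mm)
    return [(c[i],s[i]) for i in range(1,n) if s[i][4]>mn]
g=lambda I:cv2.cvtColor(I,cv2.COLOR_BGR2HSV)
h=g(T); dark=((h[...,2]<70)*255).astype(np.uint8)
for c,s in blobs(dark,300,250,360,290): print("pad",c,s,onz("top",c,.097))
hs=g(S); d2=((hs[...,2]<70)*255).astype(np.uint8)
for c,s in blobs(d2,355,222,385,245): print("pad side",c,s,onz("side",c,.097))
w=((h[...,1]<60)&(h[...,2]>150)).astype(np.uint8)*255
for c,s in blobs(w,100,235,145,275): print("dial",c,s,onz("top",c,.052))
w2=((hs[...,1]<60)&(hs[...,2]>150)).astype(np.uint8)*255
for c,s in blobs(w2,335,390,370,420): print("dial side",c,s,onz("side",c,.052))
# case outline: grey, top
gm=((h[...,1]<70)&(h[...,2]>60)).astype(np.uint8)*255
gm=cv2.morphologyEx(gm,cv2.MORPH_CLOSE,np.ones((9,9)))
m=np.zeros_like(gm);m[160:310,255:400]=gm[160:310,255:400]
cs,_=cv2.findContours(m,cv2.RETR_EXTERNAL,cv2.CHAIN_APPROX_NONE);c=max(cs,key=cv2.contourArea)
b=cv2.boxPoints(cv2.minAreaRect(c));print(cv2.minAreaRect(c))
P=np.array([onz("top",p,.088)[:2] for p in b]);print(P,P.mean(0),[np.linalg.norm(P[i]-P[i-1]) for i in range(4)])
cr=np.hstack([cv2.resize(T[225:320,95:210],None,fx=3.3,fy=3.3,interpolation=cv2.INTER_CUBIC),cv2.resize(T[165:305,262:397],(380,313))])
cr=cv2.resize(T[165:305,262:397],None,fx=4,fy=4,interpolation=cv2.INTER_CUBIC)
g1=cv2.resize(T[230:275,100:145],(250,250),interpolation=cv2.INTER_CUBIC)
out=np.zeros((560,795,3),np.uint8);out[:,:540]=cr[:560,:540];out[:250,540:790]=g1
cv2.imwrite("pics/crop1.png",out)
```

```text
pad [330.11382114 272.41463415] [324 267  13  12 123] [ 0.45904448 -0.0687716   0.097     ]
pad side [370.79545455 233.77272727] [366 231  11   6  44] [ 0.45791244 -0.06676639  0.097     ]
dial [118.19555556 252.75111111] [110 244  17  18 225] [0.48955456 0.38866619 0.052     ]
dial side [352.67159763 404.86982249] [342 396  23  19 338] [0.4883716  0.39004238 0.052     ]
((327.2725524902344, 232.85940551757812), (118.0351791381836, 110.02059173583984), 87.33700561523438)
[[ 0.65686252  0.0623896 ]
 [ 0.67435951 -0.16930378]
 [ 0.42696432 -0.18310917]
 [ 0.41155314  0.04271606]] [ 0.54243487 -0.06182682] [np.float64(0.24609701601055142), np.float64(0.2323531067534595), np.float64(0.24778008134300586), np.float64(0.2263504865409048)]Traceback (most recent call last):
  File "<stdin>", line 23, in <module>
    return _nx.concatenate(arrs, 1, dtype=dtype, casting=casting)
           ~~~~~~~~~~~~~~~^^^^^^^^^^^^^^^^^^^^^^^^^^^^^^^^^^^^^^^
ValueError: all the input array dimensions except for the concatenation axis must match exactly, but along dimension 0, the array at index 0 has size 314 and the array at index 1 has size 313
```

Run:
```python
from h import *
T=cv2.imread("pics/top0.png")
cr=cv2.resize(T[165:305,262:397],None,fx=4,fy=4,interpolation=cv2.INTER_CUBIC)
g1=cv2.resize(T[230:315,95:145],(250,425),interpolation=cv2.INTER_CUBIC)
out=np.zeros((560,795,3),np.uint8);out[:,:540]=cr;out[:425,540:790]=g1
cv2.imwrite("pics/crop1.png",out)
```

```text
(no output)
```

View pics/crop1.png

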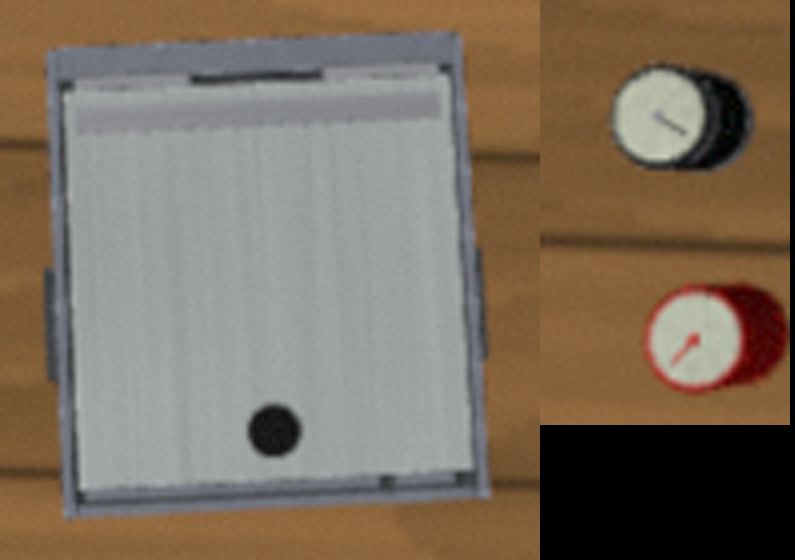

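Confirmed: black gauge with a white dial at top (122,253), red copy beneath it at (129,297). The pad is at about (0.4585, -0.068), and the implied case centre matches the outline. The case is turned about 0.07. I'll move over the pad.

Emit:
arm_command(
  rows=[
    [[0, 0.36, 0.7, -0.05, 0], [0, 0.36, 0.7, -0.05, 0], [0, 0.36, 0.7, -0.05, 0], [0, 0.36, 0.7, -0.05, 0], [0, 0.36, 0.7, -0.05, 0], [0, 0.36, 0.7, -0.05, 0], [0, 0.36, 0.7, -0.05, 0], [0, 0.36, 0.7, -0.05, 0], [0, 0.36, 0.7, -0.05, 0], [0, 0.36, 0.7, -0.05, 0]],
  ],
  newtons=40,
)

```text
t: 1.35
eef_pos: [0.3734, -0.235, 0.2011]
tool_rot: [0.0, 0.993, 0.117, -0.0]
contact_force: [0.4, -0.5, -0.8]
gripper_width: -0.003
grasp_force: 0.0
```

Run:
```python
from h import *
q=lambda u,v:onz("top",(262+u/4,165+v/4),.088)[:2]
c=[q(50,50),q(67,517),q(488,495),q(462,35)]
print(np.round(c,4)); print([np.arctan2(*(b-a)[::-1]) for a,b in((c[1],c[0]),(c[2],c[3]))],[np.arctan2(-(b-a)[0],(b-a)[1]) for a,b in((c[2],c[1]),(c[3],c[0]))])
for n,u,z in(("red",(126,297),.052),("jar",(184,297),.075),("mug",(515,298),.09)): print(n,onz("top",u,z))
```

```text
[[ 0.6549  0.052 ]
 [ 0.412   0.0352]
 [ 0.428  -0.1811]
 [ 0.669  -0.1651]]
[np.float64(0.06902111888591049), np.float64(0.06613254835884295)] [np.float64(0.0737808217296777), np.float64(0.06504519045865433)]
red [0.39519805 0.36570459 0.052     ]
jar [0.40041539 0.23336986 0.075     ]
mug [ 0.41333343 -0.45810256  0.09      ]
```

Emit:
arm_command(
  rows=[
    [[0, 0.24, 0.46, 0, 0], [0, 0.24, 0.46, 0, 0], [0, 0.24, 0.46, -0.2, 0], [0, 0.24, 0.46, -0.3, 0], [0, 0.24, 0.46, -0.4, 0], [0, 0.22, 0.48, -0.4, 0], [0, 0, 0, -0.2, 0], [0, 0, 0, -0.05, 0], [0, 0, 0, 0, 0], [0, 0, 0, 0, 0]],
  ],
)

```text
t: 2.6
eef_pos: [0.4585, -0.0706, 0.1089]
tool_rot: [0.0, 0.993, 0.116, 0.001]
contact_force: [-0.5, -1.0, -0.4]
gripper_width: -0.001
grasp_force: 0.0
```

Run:
```python
from h import *
snap("side","side1.png")
I=cv2.imread("pics/side1.png")[190:310,260:420];cv2.imwrite("pics/c2.png",cv2.resize(I,None,fx=4,fy=4))
print(get_obs()["contact_force"])
```

```text
[ 0.37554738  0.067715   -0.79067549]
```

View pics/c2.png

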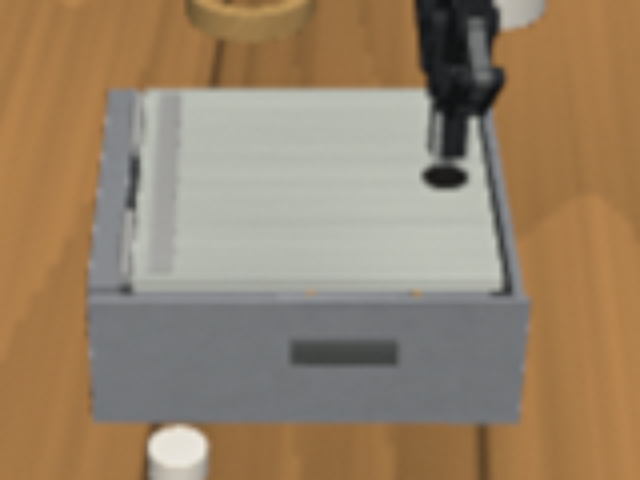

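The tip hangs just over the pad, which is in the crop at (445,176). I'll go down to just above the earliest stop.

Emit:
arm_command(
  rows=[
    [[0, 0, 0.02, -0.06, 0], [0, 0, 0.02, -0.06, 0], [0, 0, 0, -0.05, 0], [0, 0, 0, -0.04, 0], [0, 0, 0, -0.03, 0], [0, 0, 0, -0.02, 0], [0, 0, 0, -0.01, 0], [0, 0, 0, 0, 0], [0, 0, 0, 0, 0], [0, 0, 0, 0, 0]],
  ],
)

```text
t: 3.9
eef_pos: [0.4582, -0.0673, 0.0921]
tool_rot: [0.0, 0.993, 0.117, -0.0]
contact_force: [-2.0, 0.7, 2.3]
gripper_width: -0.001
grasp_force: 1.3
```

Emit:
arm_command(
  rows=[
    [[0, 0, 0, -0.005, 0], [0, 0, 0, -0.005, 0], [0, 0, 0, -0.005, 0], [0, 0, 0, 0, 0], [0, 0, 0, 0, 0], [0, 0, 0, 0, 0], [0, 0, 0, 0, 0], [0, 0, 0, 0, 0], [0, 0, 0, 0, 0], [0, 0, 0, 0, 0]],
  ],
)

```text
t: 5.15
eef_pos: [0.4582, -0.0673, 0.0912]
tool_rot: [0.0, 0.993, 0.117, -0.0]
contact_force: [-1.2, 1.0, 1.8]
gripper_width: 0.002
grasp_force: 1.3
```

Emit:
arm_command(
  rows=[
    [[0, 0, 0, -0.005, 0], [0, 0, 0, -0.005, 0], [0, 0, 0, -0.005, 0], [0, 0, 0, 0, 0], [0, 0, 0, 0, 0], [0, 0, 0, 0, 0], [0, 0, 0, 0, 0], [0, 0, 0, 0, 0], [0, 0, 0, 0, 0], [0, 0, 0, 0, 0]],
  ],
)

```text
t: 6.4
eef_pos: [0.4582, -0.0673, 0.0903]
tool_rot: [0.0, 0.993, 0.117, -0.0]
contact_force: [-1.3, -0.5, 2.7]
gripper_width: -0.0
grasp_force: 1.3
```

Emit:
arm_command(
  rows=[
    [[0, 0, 0, -0.005, 0], [0, 0, 0, -0.005, 0], [0, 0, 0, -0.005, 0], [0, 0, 0, 0, 0], [0, 0, 0, 0, 0], [0, 0, 0, 0, 0], [0, 0, 0, 0, 0], [0, 0, 0, 0, 0], [0, 0, 0, 0, 0], [0, 0, 0, 0, 0]],
  ],
)

```text
t: 7.65
eef_pos: [0.4582, -0.0673, 0.0894]
tool_rot: [0.0, 0.993, 0.117, 0.0]
contact_force: [-2.1, -0.7, 3.1]
gripper_width: 0.001
grasp_force: 1.3
```

Emit:
arm_command(
  rows=[
    [[0, 0, 0, -0.005, 0], [0, 0, 0, -0.005, 0], [0, 0, 0, -0.004, 0], [0, 0, 0, 0, 0], [0, 0, 0, 0, 0], [0, 0, 0, 0, 0], [0, 0, 0, 0, 0], [0, 0, 0, 0, 0], [0, 0, 0, 0, 0], [0, 0, 0, 0, 0]],
  ],
)

```text
t: 8.9
eef_pos: [0.4583, -0.0673, 0.0886]
tool_rot: [0.0, 0.993, 0.117, 0.0]
contact_force: [-1.9, 0.7, 1.9]
gripper_width: 0.003
grasp_force: 1.3
```

Emit:
arm_command(
  rows=[
    [[0, 0, 0, -0.005, 0], [0, 0, 0, -0.005, 0], [0, 0, 0, -0.005, 0], [0, 0, 0, 0, 0], [0, 0, 0, 0, 0], [0, 0, 0, 0, 0], [0, 0, 0, 0, 0], [0, 0, 0, 0, 0], [0, 0, 0, 0, 0], [0, 0, 0, 0, 0]],
  ],
)

```text
t: 10.15
eef_pos: [0.4582, -0.0673, 0.0877]
tool_rot: [0.0, 0.993, 0.117, 0.0]
contact_force: [-0.6, 0.1, 2.5]
gripper_width: 0.003
grasp_force: 1.3
```

Emit:
arm_command(
  rows=[
    [[0, 0, 0, -0.005, 0], [0, 0, 0, -0.005, 0], [0, 0, 0, -0.005, 0], [0, 0, 0, 0, 0], [0, 0, 0, 0, 0], [0, 0, 0, 0, 0], [0, 0, 0, 0, 0], [0, 0, 0, 0, 0], [0, 0, 0, 0, 0], [0, 0, 0, 0, 0]],
  ],
)

```text
t: 11.4
eef_pos: [0.4583, -0.0673, 0.0868]
tool_rot: [0.0, 0.993, 0.117, 0.0]
contact_force: [-2.0, -0.2, 3.2]
gripper_width: 0.002
grasp_force: 1.3
```

Emit:
arm_command(
  rows=[
    [[0, 0, 0, -0.005, 0], [0, 0, 0, -0.005, 0], [0, 0, 0, -0.005, 0], [0, 0, 0, 0, 0], [0, 0, 0, 0, 0], [0, 0, 0, 0, 0], [0, 0, 0, 0, 0], [0, 0, 0, 0, 0], [0, 0, 0, 0, 0], [0, 0, 0, 0, 0]],
  ],
)

```text
t: 12.65
eef_pos: [0.4583, -0.0673, 0.0859]
tool_rot: [0.0, 0.993, 0.117, 0.0]
contact_force: [-1.2, 0.1, 3.0]
gripper_width: 0.001
grasp_force: 1.3
```

Emit:
arm_command(
  rows=[
    [[0, 0, 0, -0.005, 0], [0, 0, 0, -0.005, 0], [0, 0, 0, -0.005, 0], [0, 0, 0, 0, 0], [0, 0, 0, 0, 0], [0, 0, 0, 0, 0], [0, 0, 0, 0, 0], [0, 0, 0, 0, 0], [0, 0, 0, 0, 0], [0, 0, 0, 0, 0]],
  ],
)

```text
t: 13.9
eef_pos: [0.4583, -0.0673, 0.085]
tool_rot: [0.0, 0.993, 0.117, 0.0]
contact_force: [-1.4, -0.2, 2.1]
gripper_width: -0.002
grasp_force: 1.3
```

Emit:
arm_command(
  rows=[
    [[0, 0, 0, -0.005, 0], [0, 0, 0, -0.005, 0], [0, 0, 0, -0.005, 0], [0, 0, 0, 0, 0], [0, 0, 0, 0, 0], [0, 0, 0, 0, 0], [0, 0, 0, 0, 0], [0, 0, 0, 0, 0], [0, 0, 0, 0, 0], [0, 0, 0, 0, 0]],
  ],
)

```text
t: 15.15
eef_pos: [0.4583, -0.0673, 0.0841]
tool_rot: [0.0, 0.993, 0.117, 0.0]
contact_force: [-0.4, 0.4, 3.1]
gripper_width: -0.001
grasp_force: 1.3
```

Emit:
arm_command(
  rows=[
    [[0, 0, 0, -0.005, 0], [0, 0, 0, -0.005, 0], [0, 0, 0, -0.005, 0], [0, 0, 0, 0, 0], [0, 0, 0, 0, 0], [0, 0, 0, 0, 0], [0, 0, 0, 0, 0], [0, 0, 0, 0, 0], [0, 0, 0, 0, 0], [0, 0, 0, 0, 0]],
  ],
)

```text
t: 16.4
eef_pos: [0.4583, -0.0673, 0.0832]
tool_rot: [0.0, 0.993, 0.117, 0.0]
contact_force: [-0.4, 0.6, 2.4]
gripper_width: 0.002
grasp_force: 1.3
```

Emit:
arm_command(
  rows=[
    [[0, 0, 0, -0.005, 0], [0, 0, 0, -0.005, 0], [0, 0, 0, -0.005, 0], [0, 0, 0, 0, 0], [0, 0, 0, 0, 0], [0, 0, 0, 0, 0], [0, 0, 0, 0, 0], [0, 0, 0, 0, 0], [0, 0, 0, 0, 0], [0, 0, 0, 0, 0]],
  ],
)

```text
t: 17.65
eef_pos: [0.4583, -0.0673, 0.0823]
tool_rot: [0.0, 0.993, 0.117, 0.0]
contact_force: [-0.7, -0.3, 3.0]
gripper_width: -0.001
grasp_force: 1.3
```

Emit:
arm_command(
  rows=[
    [[0, 0, 0, -0.005, 0], [0, 0, 0, -0.005, 0], [0, 0, 0, -0.005, 0], [0, 0, 0, 0, 0], [0, 0, 0, 0, 0], [0, 0, 0, 0, 0], [0, 0, 0, 0, 0], [0, 0, 0, 0, 0], [0, 0, 0, 0, 0], [0, 0, 0, 0, 0]],
  ],
)

```text
t: 18.9
eef_pos: [0.4582, -0.0673, 0.0814]
tool_rot: [-0.0, 0.993, 0.117, 0.0]
contact_force: [-0.7, -0.2, 2.2]
gripper_width: -0.007
grasp_force: 1.3
```

Emit:
arm_command(
  rows=[
    [[0, 0, 0, -0.005, 0], [0, 0, 0, -0.005, 0], [0, 0, 0, -0.005, 0], [0, 0, 0, 0, 0], [0, 0, 0, 0, 0], [0, 0, 0, 0, 0], [0, 0, 0, 0, 0], [0, 0, 0, 0, 0], [0, 0, 0, 0, 0], [0, 0, 0, 0, 0]],
  ],
)

```text
t: 20.15
eef_pos: [0.4583, -0.0673, 0.0805]
tool_rot: [0.0, 0.993, 0.117, 0.0]
contact_force: [-0.1, -0.6, 2.4]
gripper_width: -0.001
grasp_force: 1.2
```

Emit:
arm_command(
  rows=[
    [[0, 0, 0, -0.005, 0], [0, 0, 0, -0.005, 0], [0, 0, 0, -0.005, 0], [0, 0, 0, 0, 0], [0, 0, 0, 0, 0], [0, 0, 0, 0, 0], [0, 0, 0, 0, 0], [0, 0, 0, 0, 0], [0, 0, 0, 0, 0], [0, 0, 0, 0, 0]],
  ],
)

```text
t: 21.4
eef_pos: [0.4583, -0.0673, 0.0796]
tool_rot: [0.0, 0.993, 0.117, 0.0]
contact_force: [0.8, 1.2, 3.9]
gripper_width: 0.002
grasp_force: 1.3
```

Emit:
arm_command(
  rows=[
    [[0, 0, 0, -0.004, 0], [0, 0, 0, -0.004, 0], [0, 0, 0, -0.003, 0], [0, 0, 0, 0, 0], [0, 0, 0, 0, 0], [0, 0, 0, 0, 0], [0, 0, 0, 0, 0], [0, 0, 0, 0, 0], [0, 0, 0, 0, 0], [0, 0, 0, 0, 0]],
  ],
)

```text
t: 22.65
eef_pos: [0.4583, -0.0673, 0.0789]
tool_rot: [0.0, 0.993, 0.117, 0.0]
contact_force: [1.6, -1.3, 4.3]
gripper_width: -0.002
grasp_force: 1.3
```

Emit:
arm_command(
  rows=[
    [[0, 0, 0, -0.004, 0], [0, 0, 0, -0.004, 0], [0, 0, 0, -0.004, 0], [0, 0, 0, 0, 0], [0, 0, 0, 0, 0], [0, 0, 0, 0, 0], [0, 0, 0, 0, 0], [0, 0, 0, 0, 0], [0, 0, 0, 0, 0], [0, 0, 0, 0, 0]],
  ],
)

```text
t: 23.9
eef_pos: [0.4583, -0.0673, 0.0782]
tool_rot: [0.0, 0.993, 0.117, 0.0]
contact_force: [1.4, -0.2, 4.2]
gripper_width: 0.001
grasp_force: 2.3
```

Emit:
arm_command(
  rows=[
    [[0, 0, 0, -0.004, 0], [0, 0, 0, -0.004, 0], [0, 0, 0, -0.004, 0], [0, 0, 0, 0, 0], [0, 0, 0, 0, 0], [0, 0, 0, 0, 0], [0, 0, 0, 0, 0], [0, 0, 0, 0, 0], [0, 0, 0, 0, 0], [0, 0, 0, 0, 0]],
  ],
)

```text
t: 25.15
eef_pos: [0.4584, -0.0673, 0.0777]
tool_rot: [0.0, 0.993, 0.117, 0.0]
contact_force: [1.0, 0.3, 7.3]
gripper_width: -0.0
grasp_force: 3.4
```

Emit:
arm_command(
  rows=[
    [[0, 0, 0, -0.004, 0], [0, 0, 0, -0.003, 0], [0, 0, 0, 0, 0], [0, 0, 0, 0, 0], [0, 0, 0, 0, 0], [0, 0, 0, 0, 0], [0, 0, 0, 0, 0], [0, 0, 0, 0, 0], [0, 0, 0, 0, 0], [0, 0, 0, 0, 0]],
  ],
)

```text
t: 26.4
eef_pos: [0.4584, -0.0673, 0.0774]
tool_rot: [0.0, 0.993, 0.117, 0.0]
contact_force: [0.6, -0.0, 8.8]
gripper_width: -0.003
grasp_force: 4.1
```

Emit:
arm_command(
  rows=[
    [[0, 0, 0, -0.003, 0], [0, 0, 0, -0.003, 0], [0, 0, 0, 0, 0], [0, 0, 0, 0, 0], [0, 0, 0, 0.5, 0], [0, -0.1, 0, 0.9, 0], [0, -0.1, 0.3, 0.9, 0.5], [70, 0, 0.8, 0.5, 0.5], [70, 0, 0.9, 0, 0.5], [70, 0, 0.9, 0, 0.5]],
  ],
)

```text
t: 27.65
eef_pos: [0.445, 0.1074, 0.2443]
tool_rot: [0.0, 0.981, 0.196, -0.001]
contact_force: [1.3, -1.2, 0.4]
gripper_width: 0.632
grasp_force: 0.0
```

Emit:
arm_command(
  rows=[
    [[70, 0.12, 0.85, 0, 0.4], [70, 0.12, 0.85, 0, 0.4], [70, 0.12, 0.85, 0, 0.4], [70, 0.12, 0.85, 0, 0.4], [70, 0.12, 0.8, -0.2, 0.4], [70, 0.13, 0.5, -0.7, 0], [70, 0, 0, -0.8, 0], [70, 0, 0, -0.3, 0], [70, 0, 0, 0, 0], [70, 0, 0, 0, 0]],
  ],
)

```text
t: 28.9
eef_pos: [0.4909, 0.3891, 0.1265]
tool_rot: [-0.0, 0.962, 0.274, 0.001]
contact_force: [0.7, 0.2, -0.6]
gripper_width: 0.819
grasp_force: 0.0
```

Run:
```python
from h import *
a,P=snap("wrist");b,_=snap("side")
cv2.imwrite("pics/c3.png",np.hstack([cv2.resize(a,(400,300)),cv2.resize(b,(400,300))]))
np.save("w.npy",a)
o=get_obs();print(o["t"],o["eef_pos"])
h=cv2.cvtColor(a,cv2.COLOR_BGR2HSV);w=((h[...,1]<60)&(h[...,2]>150)).astype(np.uint8)*255
n,l,s,c=cv2.connectedComponentsWithStats(w)
for i in range(1,n):
    if s[i][4]>200: print(c[i],s[i],onz("wrist",c[i],.052,P))
print("expected px",proj("wrist",[.489,.389,.052],P))
```

```text
29.0 [0.49105277 0.3892198  0.1267662 ]
[599.99099099 227.79205736] [ 539  186  101  125 5439] [0.58492645 0.26668798 0.052     ]
[316.33251029 254.62441701] [ 282  222   70   67 3645] [0.49026104 0.39075146 0.052     ]
[265.19465803 397.20477539] [ 234  371   63   52 2471] [0.39522116 0.3692612  0.052     ]
expected px [317.82114258 258.03525466]
```

View pics/c3.png

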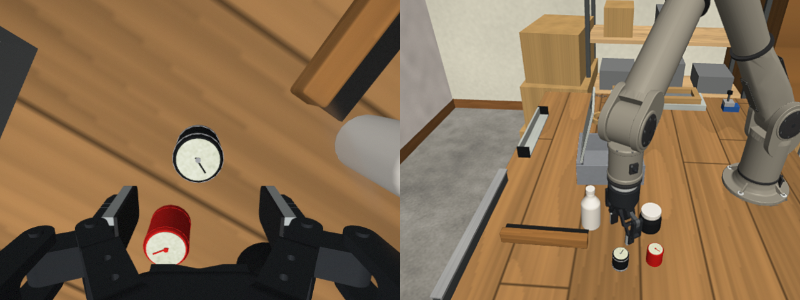

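The left (wrist) picture shows the gauge at (198,155), with the red copy behind it at (168,235). The right (side) picture shows the flap standing up by the arm. Both views put the gauge at (0.490, 0.390). I'll descend and grip.

Emit:
arm_command(
  rows=[
    [[70, 0, 0.02, -0.6, 0], [70, 0, 0, -0.6, 0], [70, 0, 0, -0.45, 0], [70, 0, 0, -0.23, 0], [70, 0, 0, 0, 0], [30, 0, 0, 0, 0], [30, 0, 0, 0, 0], [30, 0, 0, 0, 0], [30, 0, 0, 0, 0], [30, 0, 0, 0, 0]],
  ],
  newtons=40,
)

```text
t: 30.25
eef_pos: [0.4909, 0.3908, 0.0136]
tool_rot: [-0.0, 0.962, 0.274, 0.001]
contact_force: [-0.0, -0.2, 6.6]
gripper_width: 0.53
grasp_force: 41.1
```

Run:
```python
from h import *
a,P=snap("top")
x0,y0=255,100
c=cv2.resize(a[y0:310,x0:400],None,fx=2.8,fy=2.8,interpolation=cv2.INTER_CUBIC)
p=proj("top",[.5034,-.0645,.006],P);print(p)
cv2.circle(c,tuple(int(v) for v in ((p[0]-x0)*2.8,(p[1]-y0)*2.8)),2,(0,0,255),-1)
cv2.imwrite("pics/c4.png",c)
```

```text
[326.93414249 252.8280387 ]
```

View pics/c4.png

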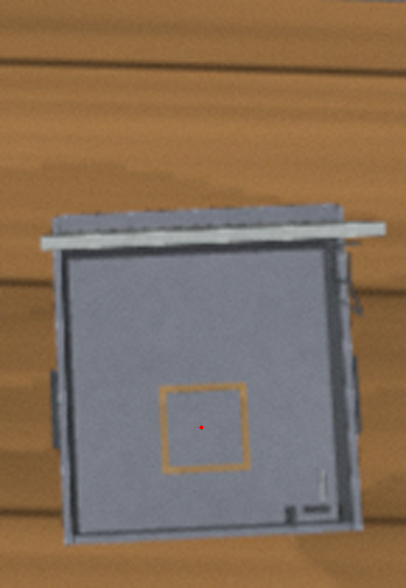

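The flap is open and the nest's rails are visible, with the square centred at crop (203,428), about 2 mm to the right of my estimate. The nest is therefore at about (0.503, -0.066).

Emit:
arm_command(
  rows=[
    [[30, 0, 0, 0.5, 0], [30, 0, 0, 0.95, 1], [30, -0.1, 0, 0.95, 1], [30, 0, -0.5, 0.6, 1], [30, 0, -0.9, 0, 1], [30, 0, -0.95, 0, 1], [30, 0, -0.95, 0, 1], [30, 0, -0.95, 0, 1], [30, 0, -0.95, 0, 1], [30, 0, -0.95, 0, 1]],
  ],
)

```text
t: 31.55
eef_pos: [0.4836, 0.0189, 0.1922]
tool_rot: [0.0, 0.803, 0.596, 0.0]
contact_force: [0.8, 0.5, -1.8]
gripper_width: 0.53
grasp_force: 41.8
```

Emit:
arm_command(
  rows=[
    [[30, 0.16, -0.6, 0, 0.5], [30, 0.16, -0.6, 0, 0], [30, 0, -0.2, -0.2, 0], [30, 0, 0, -0.6, 0], [30, 0, 0, -0.7, 0], [30, 0, 0, -0.6, 0], [30, 0, 0, -0.4, 0], [30, 0, 0, -0.1, 0], [30, 0, 0, 0, 0], [30, 0, 0, 0, 0]],
  ],
)

```text
t: 32.8
eef_pos: [0.5041, -0.0629, 0.037]
tool_rot: [0.001, 0.792, 0.611, 0.001]
contact_force: [-0.5, -0.0, -2.2]
gripper_width: 0.53
grasp_force: 41.8
```

Emit:
arm_command(
  rows=[
    [[30, -0.02, -0.05, 0, 0], [30, 0, 0, -0.1, 0], [30, 0, 0, -0.1, 0], [30, 0, 0, -0.05, 0], [30, 0, 0, -0.03, 0], [30, 0, 0, 0, 0], [30, 0, 0, 0, 0], [30, 0, 0, 0, 0], [30, 0, 0, 0, 0], [30, 0, 0, 0, 0]],
  ],
)

```text
t: 34.05
eef_pos: [0.5017, -0.066, 0.0196]
tool_rot: [0.0, 0.792, 0.611, -0.0]
contact_force: [-3.9, -0.4, 8.1]
gripper_width: 0.528
grasp_force: 42.7
```

Emit:
arm_command(
  rows=[
    [[75, 0, 0, 0, 0], [75, 0, 0, 0, 0], [75, 0, 0, 0, 0], [75, 0, 0, 0.1, 0], [75, 0, 0, 0.4, 0], [75, 0, 0, 0.7, 0], [75, 0, 0, 0.9, 0], [75, -0.3, 0, 0.9, 0], [75, -0.5, 0, 0.5, 0], [75, -0.5, 0, 0.3, 0]],
  ],
)

```text
t: 35.3
eef_pos: [0.4238, -0.0658, 0.2489]
tool_rot: [0.001, 0.791, 0.611, 0.001]
contact_force: [-0.2, -1.1, -0.5]
gripper_width: 0.877
grasp_force: 0.0
```

Run:
```python
from h import *
a,P=snap("side");b,Q=snap("wrist");o=get_obs();print(o["t"],o["eef_pos"],o["gripper_width"])
cv2.imwrite("pics/c5.png",np.hstack([cv2.resize(a[100:340,200:460],(400,370)),cv2.resize(b,(400,370))]))
for n,I,p in(("side",a,P),("wrist",b,Q)):
    h=cv2.cvtColor(I,cv2.COLOR_BGR2HSV);w=((h[...,1]<45)&(h[...,2]>190)).astype(np.uint8)*255
    N,l,s,c=cv2.connectedComponentsWithStats(w)
    for i in range(1,N):
        if s[i][4]>60:
            X=onz(n,c[i],.058,p)
            if abs(X[0]-.503)<.05 and abs(X[1]+.066)<.05: print(n,c[i],s[i],X)
```

```text
35.4 [ 0.42254534 -0.06626228  0.2488663 ] 0.8766171899237903
side [352.58064516 246.3655914 ] [346 242  14   9  93] [ 0.49962388 -0.06713411  0.058     ]
wrist [413.46302251 187.98199357] [ 391  166   46   46 1555] [ 0.50196733 -0.06648823  0.058     ]
```

View pics/c5.png

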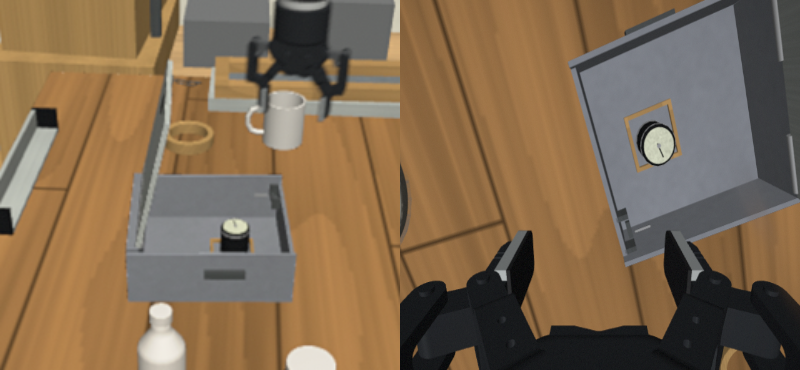

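The gauge stands upright inside the rails: (235,232) in the side half, (657,143) in the wrist half, measured at (0.502, -0.066). Next I go over the flap and down behind its top edge with the fingers shut.

Emit:
arm_command(
  rows=[
    [[0, 0, 0, 0.8, 0], [0, 0, 0, 0.8, 0], [0, 0.5, 0.03, 0, 0], [0, 0.8, 0.03, 0, 0], [0, 0.85, 0.03, 0, 0], [0, 0.85, 0.03, 0, 0], [0, 0.8, 0.03, 0, 0], [0, 0.15, 0.03, -0.3, 0], [0, 0, 0, -0.6, 0], [0, 0, 0, -0.4, 0]],
  ],
)

```text
t: 36.65
eef_pos: [0.6596, -0.0552, 0.2622]
tool_rot: [-0.001, 0.791, 0.611, -0.001]
contact_force: [-0.8, -0.8, 0.6]
gripper_width: -0.001
grasp_force: 0.0
```

Emit:
arm_command(
  rows=[
    [[0, -0.2, 0, -0.01, 0], [0, -0.2, -0.01, -0.01, 0], [0, -0.19, -0.01, -0.01, 0], [0, -0.2, -0.01, -0.05, 0], [0, -0.22, -0.015, -0.06, 0], [0, -0.26, -0.02, -0.11, 0], [0, -0.28, -0.02, -0.13, 0], [0, -0.19, -0.015, -0.09, 0], [0, -0.17, -0.015, -0.1, 0], [0, -0.16, -0.01, -0.11, 0]],
  ],
)

```text
t: 37.9
eef_pos: [0.5366, -0.0629, 0.224]
tool_rot: [0.0, 0.792, 0.611, 0.0]
contact_force: [4.5, -0.0, 0.6]
gripper_width: -0.002
grasp_force: 1.7
```

Emit:
arm_command(
  rows=[
    [[0, -0.17, -0.01, -0.14, 0], [0, -0.17, -0.01, -0.15, 0], [0, -0.17, -0.01, -0.17, 0], [0, -0.14, -0.01, -0.17, 0], [0, -0.12, -0.01, -0.17, 0], [0, -0.11, -0.01, -0.17, 0], [0, -0.08, 0, -0.15, 0], [0, -0.07, 0, -0.15, 0], [0, -0.07, 0, -0.14, 0], [0, -0.06, 0, -0.13, 0]],
  ],
)

```text
t: 39.15
eef_pos: [0.4669, -0.0664, 0.1313]
tool_rot: [-0.0, 0.792, 0.611, -0.0]
contact_force: [2.2, -0.0, 2.6]
gripper_width: 0.003
grasp_force: 1.5
```

Emit:
arm_command(
  rows=[
    [[0, -0.04, -0.01, -0.15, 0], [0, -0.03, -0.01, -0.15, 0], [0, -0.03, 0, -0.14, 0], [0, -0.03, 0, -0.13, 0], [0, -0.01, 0, -0.11, 0], [0, 0, 0, -0.08, 0], [0, 0, 0, -0.05, 0], [0, 0, 0, -0.03, 0], [0, 0, 0, 0, 0], [0, 0, 0, 0, 0]],
  ],
)

```text
t: 40.4
eef_pos: [0.4584, -0.0677, 0.0814]
tool_rot: [-0.0, 0.792, 0.611, -0.0]
contact_force: [-0.2, -0.6, 1.4]
gripper_width: -0.001
grasp_force: 1.3
```

Emit:
arm_command(
  rows=[
    [[0, 0, 0, -0.02, 0], [0, 0, 0, -0.015, 0], [0, 0, 0, -0.01, 0], [0, 0, 0, -0.005, 0], [0, 0, 0, 0, 0], [0, 0, 0, 0, 0], [0, 0, 0, 0, 0], [0, 0, 0, 0, 0], [0, 0, 0, 0, 0], [0, 0, 0, 0, 0]],
  ],
)

```text
t: 41.65
eef_pos: [0.4586, -0.0677, 0.0784]
tool_rot: [-0.0, 0.792, 0.611, -0.0]
contact_force: [-2.3, -0.3, 4.0]
gripper_width: -0.0
grasp_force: 1.9
```

Emit:
arm_command(
  rows=[
    [[0, 0, 0, -0.006, 0], [0, 0, 0, -0.006, 0], [0, 0, 0, -0.006, 0], [0, 0, 0, 0, 0], [0, 0, 0, 0, 0], [0, 0, 0, 0, 0], [0, 0, 0, 0, 0], [0, 0, 0, 0, 0], [0, 0, 0, 0, 0], [0, 0, 0, 0, 0]],
  ],
)

```text
t: 42.9
eef_pos: [0.4587, -0.0677, 0.0775]
tool_rot: [0.0, 0.792, 0.611, -0.0]
contact_force: [-3.9, -0.6, 6.7]
gripper_width: -0.0
grasp_force: 3.6
```

Emit:
arm_command(
  rows=[
    [[0, 0, 0, -0.005, 0], [0, 0, 0, -0.004, 0], [0, 0, 0, 0, 0], [0, 0, 0, 0, 0], [0, 0, 0, 0, 0], [0, 0, 0, 0, 0], [0, 0, 0, 0, 0], [0, 0, 0, 0, 0], [0, 0, 0, 0, 0], [0, 0, 0, 0, 0]],
  ],
)

```text
t: 44.15
eef_pos: [0.4588, -0.0677, 0.0771]
tool_rot: [0.0, 0.792, 0.611, -0.0]
contact_force: [-4.8, -1.0, 9.4]
gripper_width: -0.002
grasp_force: 4.5
```

Emit:
arm_command(
  rows=[
    [[0, 0, 0, -0.004, 0], [0, 0, 0, -0.004, 0], [0, 0, 0, 0, 0], [0, 0, 0, 0, 0], [0, 0, 0, 0, 0], [0, 0, 0, 0.15, 0], [0, 0, 0, 0.2, 0], [0, 0, 0, 0.3, 0], [0, -0.2, 0, 0.6, 0], [0, -0.5, 0, 0.6, 0]],
  ],
)

```text
t: 45.4
eef_pos: [0.4178, -0.0669, 0.1894]
tool_rot: [0.0, 0.791, 0.611, 0.001]
contact_force: [0.4, -1.6, 0.8]
gripper_width: -0.0
grasp_force: 0.0
```

Emit:
arm_command(
  rows=[
    [[0, -0.5, 0, 0.5, 0], [0, -0.5, 0, 0.3, 0], [0, 0, 0.6, 0, 0], [0, 0, 0.8, 0, 0], [0, 0, 0.8, 0, 0], [0, 0, 0.8, 0, 0], [0, 0, 0.8, 0, 0], [0, 0, 0.6, 0, 0], [0, 0, 0, 0, 0], [0, 0, 0, 0, 0]],
  ],
)

```text
t: 46.65
eef_pos: [0.3567, 0.1961, 0.2357]
tool_rot: [0.0, 0.791, 0.611, -0.0]
contact_force: [0.6, -0.3, 0.5]
gripper_width: -0.002
grasp_force: 0.0
```

Run:
```python
from h import *
a,_=snap("top");b,_=snap("side");print(get_obs()["t"],get_obs()["eef_pos"])
cv2.imwrite("pics/c6.png",np.hstack([cv2.resize(a,(400,300)),cv2.resize(b,(400,300))]))
h=cv2.cvtColor(a,cv2.COLOR_BGR2HSV);m=np.zeros((480,640),np.uint8);m[250:290,300:360]=(h[250:290,300:360,2]<70)*255
n,l,s,c=cv2.connectedComponentsWithStats(m)
for i in range(1,n): print(c[i],s[i])
```

```text
46.75 [0.35702367 0.19518734 0.23547081]
[330.05833333 272.33333333] [324 267  13  12 120]
[358. 285.] [358 284   1   3   3]
```

View pics/c6.png

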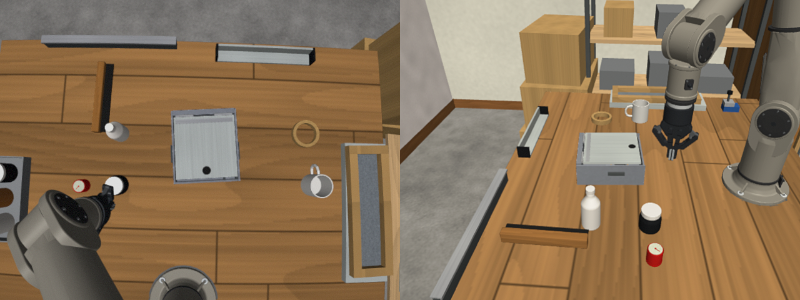

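The flap is shut: its pad is back at top (330,272), the same pixel as at the start. The other things have not moved, and the arm is clear. I'll hand it in.

```bash
python3 -c "
from h import *
print(job.hand_in())"
```

```text
the job is handed in; nothing more can be done
None
```

The job is handed in, with no verdict returned: before hand-in the gauge stood upright in the nest, the flap was latched shut with its pad back at its starting pixel, and the other things had not visibly moved.

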